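Gauge the longer shoe last

TASK

Measure the longer of the two wooden shoe lasts on the bench size gauge: set it gently, sole down, centred along the gauge's narrow raised bar with its heel towards the fixed stop, and let go of it. Then slide the gauge's jaw gently up to the toe until the heel is fully home against the stop and the jaw's spring pad is clearly pressed in, and leave it so. Leave the shorter last and the other things on the bench where they are.

Things in the scene. Friction and masses are not known exactly. Their poses are not given: they have to be found in the camera images.
- long_last: The longer wooden shoe last (foot form): 180 mm long, 64 mm wide, 86 mm high, 0.3 kg, flat sole down. Origin: mid-length, on the sole's underside; +x to the toe (x=+90 mm, rounded, 22 mm high), heel at x=-90 mm. From x=-74 to +2 mm it rises to a narrow block 34 mm wide, with upright parallel sides 45 to 86 mm above the sole: grip it there from above, across the width.
- long_last_grip (a point): Middle of the grip block of the long last: 25 mm behind its origin (towards the heel), 70 mm above the sole.
- long_last_heel (a point): Rearmost point of the long last's heel, at the level of the sole's underside.
- short_last: The shorter wooden last, the same shape at 0.8 scale: 144 mm long, 51 mm wide, 69 mm high. Not to be moved. Origin: middle of its sole's underside; +x points to the toe.
- gauge: Steel size gauge fixed to the bench: grey base 350 x 90 x 12 mm with a narrow bar 24 mm wide along it, bar top 50 mm above the bench. Origin: centre of the base's underside; x along the bar from the stop (face at x=-150 mm) to the jaw. The stop is an upright block 18 mm thick, 50 mm wide, 50 mm above the bar. The jaw end is nearer the robot.
- gauge_seat (a point): Foot of the stop's face: on the bar's top, on its centre line (gauge x=-150 mm, y=0, z=50 mm). Same axes as the gauge. The long last's heel point belongs here, with the last's x along the gauge's x.
- jaw (a joint): Sliding jaw on the bar. Opening between the stop's face and the face of the jaw's unpressed spring pad is 130 mm + this value (m); it grows as the jaw opens, range 0 to 130 mm. It stays where it is left; sliding it takes about 8 N.
- jaw_handle (a point): Middle of the jaw's upright handle block, 87 mm above the bench: 20 mm along the bar, 24 mm across it, from 62 to 102 mm above the bench. It stands on a carriage 28 mm along and 50 mm across, its top 62 mm above the bench. The unpressed pad's face is 34 mm from it, towards the stop.
- pad (a joint): How far the jaw's spring pad is pressed in (m), 0 to 12 mm; about 0.6 N per mm. Noisy.
- pad_face (a point): Foot of the pad's face, on the centre line, level with the bar's top. The pad is a steel plate 50 mm wide, from 53 to 83 mm above the bench, on the stop's side of the jaw.
- glue_bottle: White squeeze bottle, 52 mm across, 150 mm high; origin under its centre. Bystander.
- polish_tin: Flat round metal tin, 88 mm across, 32 mm high; origin under its centre. Bystander.
- shoe_brush: Wooden shoe brush, 170 x 52 x 52 mm, bristles down; origin under its centre, x along it. Bystander.
Things that resemble listed ones, but are neither listed nor needed, are in the scene too. Leave any black or pink look-alike of the long_last alone.

How it is judged:
By the outcome, as a careful person would: the job done as asked, in the order asked, and still so for the second after the job is handed in, with the robot touching nothing.
It also fails if it takes over 58 s, if anything falls off the work surface, if the arm or the gripper's body presses on something with over 40 N, if the wrist force passes 120 N, or if a joint passes its speed limit or range.

ROBOT

A 6-joint arm with a two-finger parallel gripper is mounted at the origin on the work surface. World frame = base frame: x ahead of the robot, y to its left, z up, the work surface at z = 0. Lengths are in m, angles in rad, forces in N, time in s.
With the tool pointing down it reaches from about 0.35 to 1 m from the base axis. Payload 7.1 kg.
Tool frame: the origin (TCP) lies at the centre of the arm's flange, where the gripper is bolted on; the fingertips stand 173 mm ahead of it and the grasp point (between the pads) lies ctrl.grip_depth ahead of it (ctrl.grip_depth is the distance from the TCP to the grasp point, in m); z points along the fingers, y is the line along which they close (so a half turn about z gives the same grasp; the last joint's range is limited). The gripper opens to 85 mm and grips with 20 to 120 N. Pads are 22 mm wide; open, the fingers measure 114 mm over their backs; the gripper's body (76 mm by 85 mm) begins 54 mm behind the grasp point. The pads swing forward as they close: fully open they stand 13 mm farther back than shut.
Start: joints at [-1.121, 0.423, 1.63, -0, 1.089, -0.019], TCP at [0.282, -0.558, 0.405] pointing down, gripper open.
Joint ranges: [-3, 3], [-0.9, 2.11], [0.09, 2.58], [-1.31, 4.45], [0.11, 2.69], [-2.54, 2.54]. Speed limits (rad/s): [2.39, 2.39, 3.01, 3.14, 3.14, 3.14].

INTERFACE

Orientations are given as a 3x3 rotation matrix whose columns are the frame's x, y, z axes.
In Python, from bench import get_state, eyes, ctrl, finder gives the robot as it stands.
- The arm moves only by the tool step_arm, never from a script. Its argument "increments" is a list of rows, each an object of numbers: "x", "y", "z": the shift along the tool's x, y, z normalised to -1 to 1, where 1 is 80 cm; "wx", "wy", "wz": the turn, a rotation vector about the tool's x, y, z normalised to -1 to 1, where 1 is 360 degrees; "hand": the opening, from -1 (shut) to 1 (fully open). A call has 1 to 12 rows; each row is the pose to reach, as a shift and turn from the pose commanded when the call began, along the tool's axes at that moment, turning the shorter way round; what a row does not reach only later rows make up. A row lasts 1/10 s, in which the tool goes at most 50 mm and 8.59 degrees, less where a joint would pass 70% of its speed; a pose out of reach is approached as far as the arm can. A call with a number of a shift or a turn outside -1 to 1 is refused whole. A call with a gripper value outside its range is refused whole. The fingers move at their own pace and stop on an object; "grip_force" is the grip in N (left out, the last holds). Time passes only in rows, so rows that repeat a pose let the fingers close. It gives the time, the measured TCP pose, the force, the opening and the grip force at its end, in the units of the state.
- get_state(): the state, without advancing time (a new reading comes with each control period).
- eyes.read_camera(name): name is "scene" or "top" or "wrist"; returns the picture (384x512x3 uint8, blue, green, red); there is no depth.
- eyes.calibration(name): a dict with "K" (3x3 intrinsics, pixels), "extrinsics" (4x4, takes a point from camera to world coordinates). Camera axes: x right, y down, z forward; pixel columns grow to the right and rows downward; lengths in m; the calibration is good to about 2 mm. A picture is of the moment at which its call begins: read the wrist's pose just before it. calibration takes no time and is no camera call; for the wrist camera it gives the pose at the moment of the call.
- ctrl.finish_job(): hands the job in; it is judged then, once.
Trained networks look in the newest picture that a camera, given by its name, has taken for a name from the list of things; names that differ only in an ending like _2 or _b are one class to them, and where a whole thing is asked for, a point or a joint stands for the part that bears it (a point fixed in the world has none). Each returns a list of dicts, best first, with "confidence" (0 to 1); they miss things now and then, are a little off and sometimes report something else, mostly with a low value. They report only what shows in the picture. A call takes as long as a camera call. They do not tell look-alikes from the thing itself.
- finder.search_frame(name, camera): "xy" ([column, row] in pixels, amid what is visible of it).
- finder.regions_of(name, camera): "pixels" (384x512 bool, what is visible of it) and "xy" ([column, row] in pixels, amid what is visible of it).
- finder.tip_of(name, camera): "xy" ([column, row] in pixels: a listed point, or the origin of a listed thing).
The state is a dict: "clock": time; "qpos": joint angles; "joint_velocities": joint speeds; "tau": joint torques, N m; "position": TCP position; "orientation": TCP orientation; "contact_force": force on the tool from outside, world axes, zero at the start; "wrist_torque": the same for the moment, N m; "grip_width": finger opening in m; "finger_force": force on a finger pad.
Only numpy, scipy, OpenCV 4.12 (cv2) and the standard library are available. Lean on these libraries where they do the work, as an engineer would, in place of code of your own. Each camera call takes 0.05 s, during which the arm holds its last target. There are 200 camera calls.

## Working session

There is one attempt and no reset: what is moved stays moved. The work goes in short steps, Python scripts to look and compute and a tool call to move; the robot and the scene stay as the last step left them, time stands still between calls to the robot, and variables do not carry over. Pictures are saved under pics/ and viewed, at most 13 in all, crops included, and the job is handed in when it is done.

Besides the shell and the picture viewer there is one more tool, called as name(argument=value, ...), one argument or row to a line, values as JSON. step_arm: Moves the arm, as the interface text tells. Its arguments: {"type":"object","properties":{"increments":{"type":"array","items":{"type":"object","properties":{"x":{"type":"number","minimum":-1,"maximum":1},"y":{"type":"number","minimum":-1,"maximum":1},"z":{"type":"number","minimum":-1,"maximum":1},"wx":{"type":"number","minimum":-1,"maximum":1},"wy":{"type":"number","minimum":-1,"maximum":1},"wz":{"type":"number","minimum":-1,"maximum":1},"hand":{"type":"number"}}}},"grip_force":{"type":"number"}},"required":["increments"]}

```bash
mkdir -p pics
cat > h.py <<'E'
import numpy as np, cv2
from bench import get_state, eyes, ctrl, finder
def ray(cam,xy,cal=None):
    c=cal or eyes.calibration(cam); K=np.array(c["K"]);T=np.array(c["extrinsics"])
    d=T[:3,:3]@np.linalg.inv(K)@np.array([xy[0],xy[1],1.0]); return T[:3,3],d/np.linalg.norm(d)
def atz(cam,xy,z,cal=None):
    o,d=ray(cam,xy,cal); return o+d*(z-o[2])/d[2]
def tri(rays):
    A=sum(np.eye(3)-np.outer(d,d) for o,d in rays); b=sum((np.eye(3)-np.outer(d,d))@o for o,d in rays)
    p=np.linalg.solve(A,b); return p,[np.linalg.norm(np.cross(p-o,d)) for o,d in rays]
def proj(cam,p,cal=None):
    c=cal or eyes.calibration(cam); T=np.linalg.inv(np.array(c["extrinsics"])); q=np.array(c["K"])@(T[:3,:3]@np.array(p)+T[:3,3]); return q[:2]/q[2]
E
python3 - <<'E'
from h import *
np.set_printoptions(precision=4,suppress=True)
for c in("scene","top","wrist"):
    im=eyes.read_camera(c); cv2.imwrite(f"pics/{c}0.png",im)
    print(c,np.array(eyes.calibration(c)["extrinsics"])[:3,3])
    if c=="wrist": continue
    for n in("long_last","long_last_grip","long_last_heel","short_last","gauge","gauge_seat","jaw_handle","pad_face"):
        print(n,[(np.round(r["xy"],1).tolist(),round(r["confidence"],2)) for r in finder.tip_of(n,c)][:5])
im=np.hstack([cv2.imread(f"pics/{c}0.png") for c in("scene","top")])
cv2.imwrite("pics/a.png",cv2.imread("pics/top0.png"));cv2.imwrite("pics/b.png",cv2.imread("pics/scene0.png"))
s=get_state();print(s["position"],s["orientation"],s["contact_force"],s["grip_width"],s["clock"],ctrl.grip_depth)
E
```

```text
scene [0.9733 0.5836 0.9437]
long_last [([188.8, 164.8], 0.85), ([335.8, 365.1], 0.68), ([243.7, 138.0], 0.67), ([198.8, 120.9], 0.67)]
long_last_grip [([194.8, 100.3], 0.9), ([238.5, 122.1], 0.76), ([182.3, 152.3], 0.62), ([230.5, 196.9], 0.34)]
long_last_heel [([167.0, 170.6], 0.94), ([220.8, 129.4], 0.56)]
short_last [([232.6, 200.8], 0.59)]
gauge [([297.9, 274.1], 0.6), ([184.1, 149.4], 0.37)]
gauge_seat [([254.2, 301.2], 0.55)]
jaw_handle []
pad_face [([313.9, 255.4], 0.62)]
top [ 0.2159 -0.0875  1.5926]
long_last [([330.6, 178.4], 0.94), ([393.3, 219.9], 0.77), ([337.8, 248.1], 0.74)]
long_last_grip [([406.8, 221.2], 0.96), ([334.1, 171.6], 0.89), ([351.3, 240.4], 0.76)]
long_last_heel [([361.7, 236.8], 0.86), ([418.5, 226.6], 0.73), ([338.0, 163.0], 0.71)]
short_last [([270.9, 181.0], 0.82), ([178.7, 203.2], 0.4)]
gauge [([181.6, 185.4], 0.84)]
gauge_seat [([179.3, 142.6], 0.64), ([179.5, 204.6], 0.44)]
jaw_handle [([181.4, 139.5], 0.73), ([177.6, 204.5], 0.43)]
pad_face [([176.8, 199.1], 0.53)]
wrist [ 0.3521 -0.5216  0.3746]
[ 0.2824 -0.5575  0.4048] [[ 0.8921  0.4518  0.    ]
 [ 0.4518 -0.8921 -0.0001]
 [-0.      0.0001 -1.    ]] [-0.4125  0.2995  0.1384] 0.08501002823389162 0.95 0.1547
```

View pics/a.png

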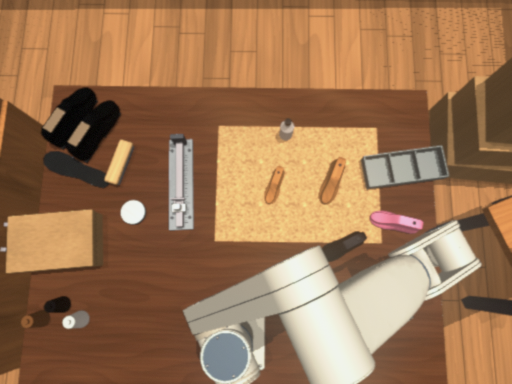

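View pics/b.png

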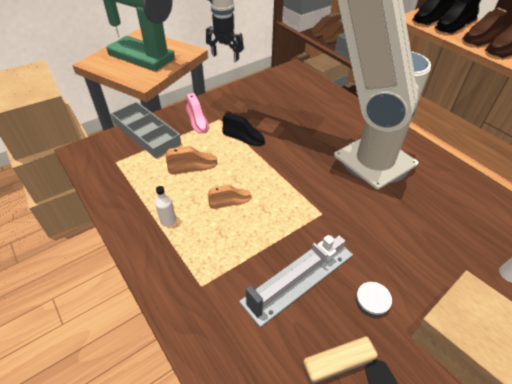

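Look-alikes for the long last, as top / scene pixels:
- brown long: (333,180) / (190,160)
- brown short: (274,184) / (230,197)
- black: (345,243) / (243,130)
- pink: (397,222) / (197,112)

I choose the larger brown one. The gauge is at top (180,185), with the dark stop at the far end (178,138) and the jaw near the robot (178,208).

Run:
```python
from h import *
np.set_printoptions(precision=4,suppress=True)
P={"origin":((330.6,178.4),(188.8,164.8)),"grip":((334.1,171.6),(182.3,152.3)),"heel":((338,163),(167,170.6)),"pad":((176.8,199.1),(313.9,255.4)),"seat":((179.3,142.6),(254.2,301.2)),"short":((270.9,181),(232.6,200.8))}
for n,(a,b) in P.items():
    print(n,*tri([ray("top",a),ray("scene",b)]))
im=cv2.imread("pics/scene0.png");t=cv2.imread("pics/top0.png")
A=cv2.resize(im[100:220,120:280],(640,480)[:2],interpolation=cv2.INTER_CUBIC)
A=cv2.resize(im[130:220,140:260],(400,300),interpolation=3);B=cv2.resize(t[145:220,255:355],(400,300),interpolation=3)
C=cv2.resize(im[225:330,230:370],(400,300),interpolation=3);D=cv2.resize(t[125:237,125:275],(400,300),interpolation=3)
cv2.imwrite("pics/c.png",np.vstack([np.hstack([A,B]),np.hstack([C,D])]))
for n,c,f in(("long_last","top",(333,180)),("short_last","top",(274,184)),("gauge","top",(180,185))):
  for r in finder.regions_of(n,c)[:4]:
    m=r["pixels"];ys,xs=np.nonzero(m);print(n,np.round(r["xy"],1),round(r["confidence"],2),m.sum(),cv2.minAreaRect(np.c_[xs,ys].astype(np.float32)))
print(get_state()["clock"])
```

```text
origin [ 0.5772 -0.3574  0.0089] [np.float64(0.0018006138635769677), np.float64(0.001800613863576888)]
grip [ 0.5901 -0.3611  0.0717] [np.float64(0.0034700329943258786), np.float64(0.0034700329943258435)]
heel [ 0.6461 -0.3926 -0.0101] [np.float64(0.005091933148565933), np.float64(0.005091933148566)]
pad [0.4857 0.2119 0.048 ] [np.float64(0.007673520229515852), np.float64(0.007673520229515853)]
seat [0.7023 0.2198 0.0388] [np.float64(0.0026259790925791866), np.float64(0.0026259790925792967)]
short [ 0.5545 -0.1234  0.0177] [np.float64(0.007808220452846047), np.float64(0.007808220452846033)]
long_last [394.8 219.5] 0.98 806 ((395.3918762207031, 221.64865112304688), (53.92285919189453, 17.590688705444336), 9.462322235107422)
long_last [331.2 177.9] 0.91 687 ((331.25, 179.75001525878906), (16.76007080078125, 49.33153533935547), 18.43494987487793)
short_last [271.3 180. ] 0.7 462 ((273.95001220703125, 184.65000915527344), (13.597793579101562, 39.21223831176758), 18.434947967529297)
gauge [179.5 185.5] 0.82 2212 ((180.5, 181.5), (95.0, 23.0), 90.0)
gauge [129.6 216.7] 0.33 467 ((133.20001220703125, 212.1000213623047), (23.702320098876953, 23.25510597229004), 26.56505012512207)
1.1
```

View pics/c.png

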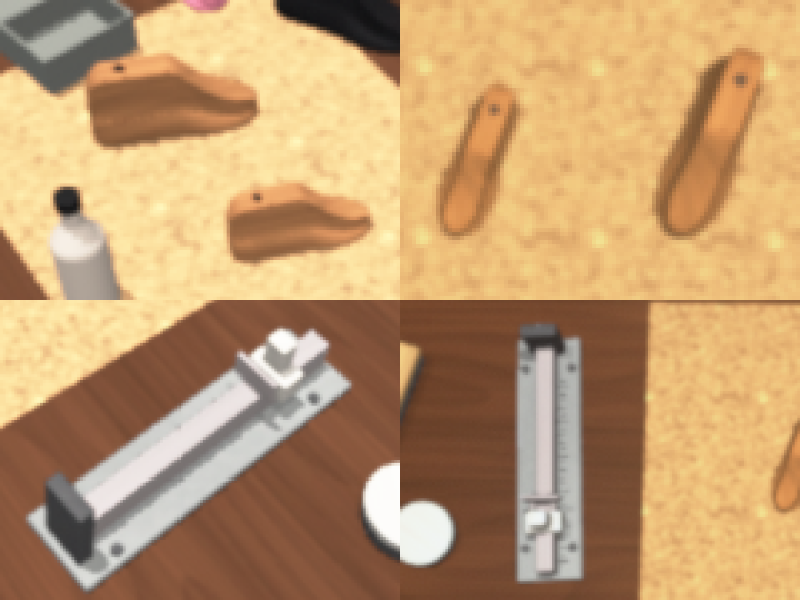

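The crop confirms it: the larger brown last (top crop right, heel with hole up, toe towards the robot). I'll move the wrist camera over it.

step_arm(
  increments=[
    {"x": 0.37,"y": -0.124,"wz": 0.13},
    {"x": 0.37,"y": -0.124,"wz": 0.13},
    {"x": 0.37,"y": -0.124,"wz": 0.13},
    {"x": 0.37,"y": -0.124,"wz": 0.13},
    {"x": 0.37,"y": -0.124,"wz": 0.13},
    {"x": 0.37,"y": -0.124,"wz": 0.13},
    {"x": 0.37,"y": -0.124,"wz": 0.13},
    {"x": 0.37,"y": -0.124,"wz": 0.13},
    {"x": 0.37,"y": -0.124,"wz": 0.13},
    {"x": 0.37,"y": -0.124,"wz": 0.13},
  ],
)

```text
$.increments[0]: bad value
```

```bash
cat > w.py <<'E'
from h import *
import sys
np.set_printoptions(precision=4,suppress=True)
def look(tag,names,base):
    cal=eyes.calibration("wrist"); im=eyes.read_camera("wrist"); cv2.imwrite(f"pics/{tag}.png",im)
    np.savez(f"{tag}.npz",K=cal["K"],extrinsics=cal["extrinsics"])
    s=get_state();print(s["position"],np.degrees(np.arctan2(s["orientation"][1][0],s["orientation"][0][0])),s["clock"],"cam",np.array(cal["extrinsics"])[:3,2:])
    for n,z in names:
        for r in finder.tip_of(n,"wrist")[:3]: print(n,np.round(r["xy"],1),round(r["confidence"],2),atz("wrist",r["xy"],z,cal))
E
python3 - <<'E'
from w import *
look("w1",[("long_last",0),("long_last_grip",.07),("long_last_heel",0)],0)
E
```

```text
[ 0.2824 -0.5575  0.4047] 26.859208283633908 1.15 cam [[-0.2715  0.3521]
 [-0.1386 -0.5216]
 [-0.9524  0.3746]]
long_last [325.5  85.9] 0.92 [ 0.4125 -0.5909  0.    ]
long_last [155.9  80.1] 0.75 [ 0.3193 -0.3919  0.    ]
long_last_grip [355.1  94.5] 0.97 [ 0.4081 -0.6106  0.07  ]
long_last_grip [149.5  70.2] 0.89 [ 0.3314 -0.4069  0.07  ]
long_last_heel [372.2 132.3] 0.94 [ 0.3906 -0.6787  0.    ]
long_last_heel [225.1  77. ] 0.56 [ 0.3631 -0.47    0.    ]
```

View pics/w1.png

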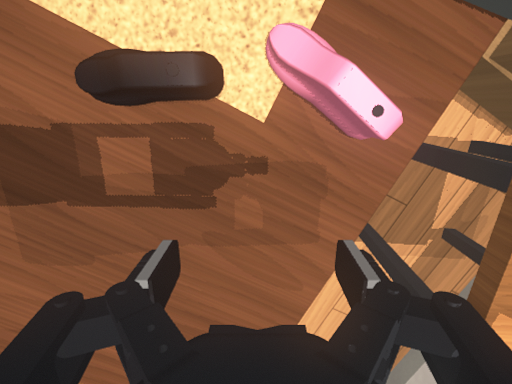

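The call was refused, probably because every field has to be given. The picture shows the start view: black last at (150,75), pink last at (335,80).

step_arm(
  increments=[
    {"x": 0.37,"y": -0.124,"z": 0,"wx": 0,"wy": 0,"wz": 0.13,"hand": 1},
    {"x": 0.37,"y": -0.124,"z": 0,"wx": 0,"wy": 0,"wz": 0.13,"hand": 1},
    {"x": 0.37,"y": -0.124,"z": 0,"wx": 0,"wy": 0,"wz": 0.13,"hand": 1},
    {"x": 0.37,"y": -0.124,"z": 0,"wx": 0,"wy": 0,"wz": 0.13,"hand": 1},
    {"x": 0.37,"y": -0.124,"z": 0,"wx": 0,"wy": 0,"wz": 0.13,"hand": 1},
    {"x": 0.37,"y": -0.124,"z": 0,"wx": 0,"wy": 0,"wz": 0.13,"hand": 1},
    {"x": 0.37,"y": -0.124,"z": 0,"wx": 0,"wy": 0,"wz": 0.13,"hand": 1},
    {"x": 0.37,"y": -0.124,"z": 0,"wx": 0,"wy": 0,"wz": 0.13,"hand": 1},
    {"x": 0.37,"y": -0.124,"z": 0,"wx": 0,"wy": 0,"wz": 0.13,"hand": 1},
  ],
)

```text
clock: 2.2
position: [0.5018, -0.335, 0.4047]
orientation: [[0.941, -0.339, -0.0], [-0.339, -0.941, -0.0], [-0.0, 0.0, -1.0]]
contact_force: [0.0, 0.3, -1.0]
grip_width: 0.0851
finger_force: 0.0
```

Run:
```python
from w import *
look("w2",[("long_last",0),("long_last_grip",.07),("long_last_heel",0)],0)
```

```text
[ 0.5013 -0.3356  0.4047] -19.917919286404896 2.25 cam [[-0.2868  0.5753]
 [ 0.1026 -0.3609]
 [-0.9525  0.3745]]
long_last [449.  161.7] 0.98 [ 0.4105 -0.5899  0.    ]
long_last [257.3 114.7] 0.79 [ 0.5625 -0.3566  0.    ]
long_last [325.5 257.8] 0.73 [ 0.3197 -0.3845  0.    ]
long_last_grip [259.1  91.8] 0.8 [ 0.5863 -0.3672  0.07  ]
long_last_grip [509.5 168.4] 0.63 [ 0.4096 -0.612   0.07  ]
long_last_heel [373.9 219.2] 0.92 [ 0.3594 -0.4711  0.    ]
```

View pics/w2.png

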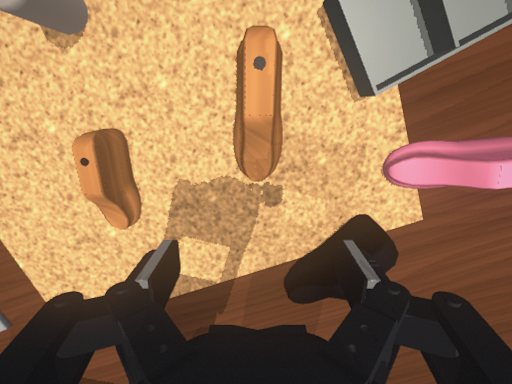

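The long brown last is at (258,100) with its hole at (259.5,63). Its block lies nearly along the image column, with the toe at (257,180).

Run:
```python
from w import *
L=lambda t:{k:v for k,v in np.load(t+".npz").items()}
c=L("w2")
print("hole",*tri([ray("wrist",(259.5,63),c),ray("top",(340,164.5)),ray("scene",(175.4,150.4))]))
im=cv2.imread("pics/w2.png")
cv2.imwrite("pics/d.png",cv2.resize(im[15:195,190:330],(560,600)[:2] if 0 else (466,600),interpolation=3))
# toe & block on axis candidates
print("toe z.0",atz("w",(257,181),0.005,c),"heeltop",atz("w",(261,26),.086,c),"blockfront",atz("w",(262,112),.086,c))
hsv=cv2.cvtColor(im,cv2.COLOR_BGR2HSV)
for r in (35,60,90,110,140,160,175):
    print(r,[tuple(hsv[r,k]) for k in (220,260)], )
m=((hsv[...,0]<14)&(hsv[...,1]>110)&(hsv[...,2]>40)).astype(np.uint8)
n,lab,st,ce=cv2.connectedComponentsWithStats(m);k=lab[100,262];print(st[k],ce[k])
for r in range(25,184,8):
    x=np.nonzero(lab[r]==k)[0]; print(r,x.min() if len(x) else 0,x.max() if len(x) else 0)
```

```text
hole [ 0.6113 -0.3776  0.081 ] [np.float64(0.0012522240560025057), np.float64(0.0019123960894213382), np.float64(0.0007743858330291959)]
toe z.0 [ 0.4771 -0.3255  0.005 ] heeltop [ 0.6399 -0.3881  0.086 ] blockfront [ 0.5663 -0.3631  0.086 ]
35 [(np.uint8(17), np.uint8(122), np.uint8(240)), (np.uint8(13), np.uint8(159), np.uint8(215))]
60 [(np.uint8(21), np.uint8(111), np.uint8(244)), (np.uint8(11), np.uint8(55), np.uint8(98))]
90 [(np.uint8(17), np.uint8(123), np.uint8(238)), (np.uint8(14), np.uint8(156), np.uint8(230))]
110 [(np.uint8(16), np.uint8(124), np.uint8(234)), (np.uint8(14), np.uint8(157), np.uint8(226))]
140 [(np.uint8(17), np.uint8(122), np.uint8(242)), (np.uint8(14), np.uint8(159), np.uint8(186))]
160 [(np.uint8(23), np.uint8(103), np.uint8(245)), (np.uint8(13), np.uint8(158), np.uint8(186))]
175 [(np.uint8(18), np.uint8(122), np.uint8(242)), (np.uint8(14), np.uint8(157), np.uint8(175))]
[ 233   26   49  155 3966] [258.2216 113.3764]
25 0 0
33 245 274
41 241 277
49 239 279
57 237 281
65 237 280
73 238 280
81 237 280
89 237 280
97 237 279
105 239 279
113 236 279
121 235 280
129 234 281
137 234 281
145 234 280
153 235 279
161 237 277
169 240 273
177 249 264
```

View pics/d.png

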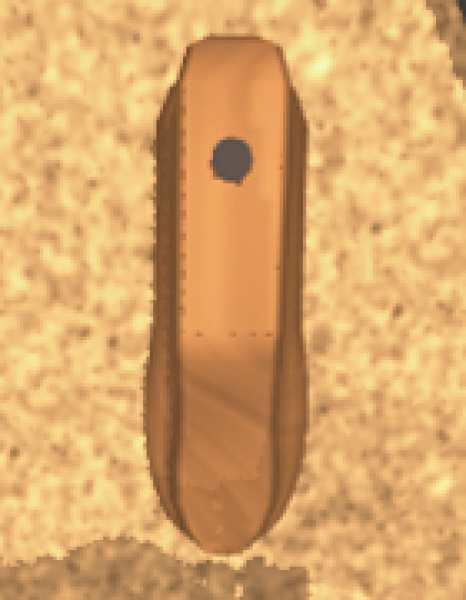

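Run:
```python
from w import *
c={k:v for k,v in np.load("w2.npz").items()}
f=atz("w",(258.9,115.6),.086,c);b=atz("w",(260.3,45),.086,c)
print(f,b,np.degrees(np.arctan2((b-f)[1],(b-f)[0])))
print([np.linalg.norm(atz("w",(244.7,115.6),.086,c)-atz("w",(273.2,115.6),.086,c))])
toe=atz("w",(256.8,180.5),.012,c); print("toe",toe)
u=(b-f)/np.linalg.norm(b-f); v=np.array([-u[1],u[0],0])
print("toe rel: along",(f-toe)@u,"lat",(f-toe)@v)
print("grip pt",f+u*.027, "hole lat",(np.array([.6113,-.3776,.086])-f)@v,(np.array([.6113,-.3776,.086])-f)@u)
print(atz("w",(261,25.5),.086,c)-f)
```

```text
[ 0.564  -0.3589  0.086 ] [ 0.6251 -0.3821  0.086 ] -20.854335157904735
[np.float64(0.02945427737795779)]
toe [ 0.4797 -0.3261  0.012 ]
toe rel: along 0.09040788886053035 lat -0.0005854529888482327
grip pt [ 0.5892 -0.3685  0.086 ] hole lat -0.0006621048051890059 0.05086574002161198
[ 0.0763 -0.0294  0.    ]
```

step_arm(
  increments=[
    {"x": 0.06,"y": 0.001,"z": 0.04,"wx": 0,"wy": 0,"wz": 0.0025,"hand": 1},
    {"x": 0.115,"y": 0.001,"z": 0.08,"wx": 0,"wy": 0,"wz": 0.0025,"hand": 1},
    {"x": 0.115,"y": 0.001,"z": 0.12,"wx": 0,"wy": 0,"wz": 0.0025,"hand": 1},
    {"x": 0.115,"y": 0.001,"z": 0.16,"wx": 0,"wy": 0,"wz": 0.0025,"hand": 1},
    {"x": 0.115,"y": 0.001,"z": 0.195,"wx": 0,"wy": 0,"wz": 0.0025,"hand": 1},
    {"x": 0.115,"y": 0.001,"z": 0.22,"wx": 0,"wy": 0,"wz": 0.0025,"hand": 1},
    {"x": 0.115,"y": 0.001,"z": 0.22,"wx": 0,"wy": 0,"wz": 0.0025,"hand": 1},
    {"x": 0.115,"y": 0.001,"z": 0.22,"wx": 0,"wy": 0,"wz": 0.0025,"hand": 1},
  ],
)

```text
clock: 3.2
position: [0.5874, -0.3683, 0.2289]
orientation: [[0.934, -0.357, -0.0], [-0.357, -0.934, 0.0], [-0.0, -0.0, -1.0]]
contact_force: [1.1, -0.6, 0.1]
grip_width: 0.0852
finger_force: 0.0
```

step_arm(
  grip_force=30,
  increments=[
    {"x": 0,"y": 0,"z": 0,"wx": 0,"wy": 0,"wz": 0,"hand": -1},
    {"x": 0,"y": 0,"z": 0,"wx": 0,"wy": 0,"wz": 0,"hand": -1},
    {"x": 0,"y": 0,"z": 0,"wx": 0,"wy": 0,"wz": 0,"hand": -1},
    {"x": 0,"y": 0,"z": 0,"wx": 0,"wy": 0,"wz": 0,"hand": -1},
    {"x": 0,"y": 0,"z": 0,"wx": 0,"wy": 0,"wz": 0,"hand": -1},
    {"x": 0,"y": 0,"z": 0,"wx": 0,"wy": 0,"wz": 0,"hand": -1},
    {"x": 0,"y": 0,"z": 0,"wx": 0,"wy": 0,"wz": 0,"hand": -1},
    {"x": 0,"y": 0,"z": 0,"wx": 0,"wy": 0,"wz": 0,"hand": -1},
  ],
)

```text
clock: 4.0
position: [0.5881, -0.3677, 0.2298]
orientation: [[0.935, -0.356, 0.001], [-0.356, -0.935, -0.001], [0.001, 0.0, -1.0]]
contact_force: [-1.9, 0.2, 6.3]
grip_width: 0.0334
finger_force: 31.5
```

Run:
```python
from w import *
s=get_state();print({k:np.round(s[k],4).tolist() for k in("clock","position","contact_force","grip_width","finger_force","wrist_torque")},ctrl.grip_depth)
```

```text
{'clock': 4.0, 'position': [0.5881, -0.3677, 0.2298], 'contact_force': [-1.8528, 0.1747, 6.2671], 'grip_width': 0.0334, 'finger_force': 31.5236, 'wrist_torque': [0.0996, 0.1222, -0.0112]} 0.1547
```

step_arm(
  increments=[
    {"x": 0,"y": 0,"z": -0.02,"wx": 0,"wy": 0,"wz": 0,"hand": -1},
    {"x": 0,"y": 0,"z": -0.06,"wx": 0,"wy": 0,"wz": 0,"hand": -1},
    {"x": 0,"y": 0,"z": -0.11,"wx": 0,"wy": 0,"wz": 0,"hand": -1},
    {"x": 0,"y": 0,"z": -0.16,"wx": 0,"wy": 0,"wz": 0,"hand": -1},
    {"x": 0,"y": 0,"z": -0.21,"wx": 0,"wy": 0,"wz": 0,"hand": -1},
    {"x": 0,"y": 0,"z": -0.25,"wx": 0,"wy": 0,"wz": 0,"hand": -1},
    {"x": 0,"y": 0,"z": -0.25,"wx": 0,"wy": 0,"wz": 0,"hand": -1},
  ],
)

```text
clock: 4.7
position: [0.5887, -0.3678, 0.4353]
orientation: [[0.935, -0.356, 0.008], [-0.356, -0.935, -0.005], [0.01, 0.002, -1.0]]
contact_force: [0.3, 0.1, -2.4]
grip_width: 0.0333
finger_force: 30.8
```

step_arm(
  increments=[
    {"x": -0.011,"y": -0.027,"z": 0,"wx": 0,"wy": 0,"wz": -0.002,"hand": -1},
    {"x": -0.033,"y": -0.08,"z": 0,"wx": 0,"wy": 0,"wz": -0.008,"hand": -1},
    {"x": -0.058,"y": -0.14,"z": 0,"wx": 0,"wy": 0,"wz": -0.013,"hand": -1},
    {"x": -0.083,"y": -0.2,"z": 0,"wx": 0,"wy": 0,"wz": -0.018,"hand": -1},
    {"x": -0.108,"y": -0.26,"z": 0,"wx": 0,"wy": 0,"wz": -0.023,"hand": -1},
    {"x": -0.133,"y": -0.32,"z": 0,"wx": 0,"wy": 0,"wz": -0.028,"hand": -1},
    {"x": -0.158,"y": -0.38,"z": 0,"wx": 0,"wy": 0,"wz": -0.034,"hand": -1},
    {"x": -0.183,"y": -0.44,"z": 0,"wx": 0,"wy": 0,"wz": -0.04,"hand": -1},
    {"x": -0.208,"y": -0.5,"z": 0,"wx": 0,"wy": 0,"wz": -0.045,"hand": -1},
    {"x": -0.233,"y": -0.56,"z": 0,"wx": 0,"wy": 0,"wz": -0.05,"hand": -1},
    {"x": -0.258,"y": -0.62,"z": 0,"wx": 0,"wy": 0,"wz": -0.055,"hand": -1},
    {"x": -0.278,"y": -0.667,"z": 0,"wx": 0,"wy": 0,"wz": -0.058,"hand": -1},
  ],
)

```text
clock: 5.9
position: [0.5691, 0.2034, 0.4274]
orientation: [[1.0, 0.002, -0.002], [0.002, -1.0, -0.001], [-0.002, 0.001, -1.0]]
contact_force: [0.2, -0.0, -2.3]
grip_width: 0.0339
finger_force: 30.9
```

step_arm(
  increments=[
    {"x": 0,"y": 0,"z": 0,"wx": 0,"wy": 0,"wz": 0,"hand": -1},
    {"x": 0,"y": 0,"z": 0,"wx": 0,"wy": 0,"wz": 0,"hand": -1},
    {"x": 0,"y": 0,"z": 0,"wx": 0,"wy": 0,"wz": 0,"hand": -1},
  ],
)

```text
clock: 6.2
position: [0.5698, 0.2008, 0.4277]
orientation: [[1.0, 0.0, -0.002], [0.0, -1.0, -0.001], [-0.002, 0.001, -1.0]]
contact_force: [0.3, 0.5, -2.6]
grip_width: 0.0332
finger_force: 31.5
```

Run:
```python
from w import *
look("w3",[("gauge_seat",.05),("pad_face",.05),("jaw_handle",.087),("long_last_heel",.2)],0)
```

```text
[0.57   0.2004 0.428 ] -0.03109706063508767 6.25 cam [[-0.3063  0.6479]
 [-0.0019  0.2015]
 [-0.9519  0.3974]]
gauge_seat [239.2  53.2] 0.65 [0.7037 0.222  0.05  ]
gauge_seat [144.2 239.8] 0.62 [0.4609 0.3634 0.05  ]
jaw_handle [140.3 238.7] 0.27 [0.4824 0.351  0.087 ]
long_last_heel [256.2 122.7] 0.86 [0.6349 0.2019 0.2   ]
```

View pics/w3.png

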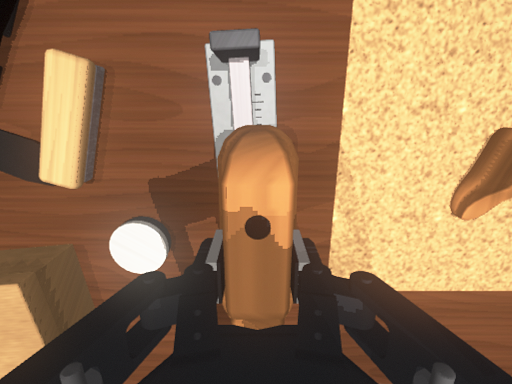

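Held: the last's heel edge is at (257,125) in the gripper. The stop is at (236,45), the bar runs down to (243,128), and the seat is near (240,57).

Run:
```python
from w import *
im=cv2.imread("pics/w3.png");g=cv2.cvtColor(im,cv2.COLOR_BGR2GRAY);hsv=cv2.cvtColor(im,cv2.COLOR_BGR2HSV)
for r in (56,60,64,75): print(r,hsv[r,205:282:2].reshape(-1,3)[:,2].tolist())
print("bgr75",[im[75,k].tolist() for k in range(224,260,3)])
print("col240",[(r,int(g[r,240])) for r in range(24,70,1)])
t=cv2.imread("pics/top0.png");tg=cv2.cvtColor(t,cv2.COLOR_BGR2GRAY)
for r in (150,165,180,190): print(r,tg[r,164:198].tolist())
```

```text
56 [144, 205, 220, 147, 154, 149, 68, 60, 60, 61, 62, 61, 61, 60, 59, 58, 58, 62, 67, 69, 77, 77, 61, 62, 62, 62, 60, 128, 206, 208, 208, 216, 226, 227, 205, 119, 135, 135, 133]
60 [128, 200, 167, 153, 154, 156, 157, 148, 59, 62, 62, 58, 155, 156, 155, 156, 154, 162, 187, 196, 221, 217, 74, 67, 74, 72, 101, 190, 203, 206, 208, 215, 224, 225, 211, 118, 133, 133, 132]
64 [137, 186, 201, 152, 153, 154, 154, 153, 153, 154, 149, 134, 211, 246, 244, 245, 246, 245, 246, 247, 247, 249, 125, 140, 176, 209, 207, 204, 204, 203, 206, 219, 225, 224, 217, 115, 140, 138, 137]
75 [134, 142, 215, 220, 213, 157, 186, 215, 221, 221, 219, 203, 171, 249, 244, 242, 246, 242, 245, 246, 246, 247, 201, 205, 203, 223, 222, 224, 223, 134, 135, 138, 138, 222, 221, 129, 138, 137, 138]
bgr75 [[216, 219, 220], [200, 202, 203], [221, 222, 232], [236, 237, 244], [237, 238, 244], [233, 234, 242], [238, 239, 245], [239, 239, 246], [237, 238, 245], [200, 205, 204], [205, 209, 209], [219, 222, 221]]
col240 [(24, 100), (25, 100), (26, 98), (27, 97), (28, 91), (29, 86), (30, 112), (31, 124), (32, 130), (33, 128), (34, 127
[... 341 characters left out ...]
9), (67, 239), (68, 239), (69, 239)]
150 [78, 80, 80, 82, 98, 130, 135, 119, 117, 144, 167, 178, 195, 206, 207, 207, 209, 199, 149, 123, 147, 171, 176, 158, 126, 110, 128, 150, 125, 95, 86, 86, 87, 87]
165 [84, 84, 84, 86, 113, 165, 182, 182, 181, 179, 176, 177, 193, 205, 206, 208, 209, 197, 148, 116, 133, 153, 162, 173, 179, 180, 181, 171, 132, 97, 87, 87, 86, 88]
180 [81, 82, 81, 82, 108, 155, 176, 179, 179, 180, 180, 177, 192, 204, 208, 209, 209, 198, 146, 119, 146, 158, 159, 174, 183, 186, 185, 177, 139, 99, 82, 80, 81, 80]
190 [83, 83, 83, 84, 108, 155, 177, 183, 181, 181, 178, 177, 193, 206, 209, 210, 209, 198, 145, 121, 151, 172, 179, 184, 188, 189, 190, 184, 153, 110, 86, 82, 82, 81]
```

Run:
```python
from w import *
c={k:v for k,v in np.load("w3.npz").items()}
im=cv2.imread("pics/w3.png").astype(int)
L=[];R=[]
for r in range(66,124,2):
    row=im[r]; m=(row[:,2]>238)&(row[:,2]-row[:,0]>3); x=np.nonzero(m[215:262])[0]+215
    L.append((r,x.min()-.5));R.append((r,x.max()+.5))
print(L[::6],R[::6])
PL=np.array([atz("w",(x,r),.05,c) for r,x in L]);PR=np.array([atz("w",(x,r),.05,c) for r,x in R])
for P in(PL,PR):
    s,b=np.polyfit(P[:,0],P[:,1],1); res=P[:,1]-(s*P[:,0]+b);print("slope deg",np.degrees(np.arctan(s)),"y@.70",s*.7+b,"y@.6",s*.6+b,res.std())
print("seat",atz("w",(239.5,57),.05,c),"stop top edge front",atz("w",(239,48),.1,c))
# top
t=cv2.cvtColor(cv2.imread("pics/top0.png"),cv2.COLOR_BGR2GRAY).astype(float)
def edge(row,a,b):
    d=np.abs(np.diff(row[a:b]));return a+.5+(d*np.arange(len(d))).sum()/d.sum()
for nm,a,b,z in(("baseL",166,171,.012),("barL",174,178,.05),("barR",179,184,.05)):
    P=np.array([atz("top",(edge(t[r],a,b),r),z) for r in range(150,194,2)])
    s,bb=np.polyfit(P[:,0],P[:,1],1);print(nm,np.degrees(np.arctan(s)),s*.7+bb,(P[:,1]-s*P[:,0]-bb).std())
print("hand heel",atz("w",(257,124.5),.2,c), get_state()["orientation"])
print("pad top view", atz("top",(177.5,199),.083), "jaw handle",atz("top",(179.5,207),.102))
```

```text
[(66, np.float64(229.5)), (78, np.float64(230.5)), (90, np.float64(231.5)), (102, np.float64(232.5)), (114, np.float64(233.5))] [(66, np.float64(248.5)), (78, np.float64(248.5)), (90, np.float64(249.5)), (102, np.float64(250.5)), (114, np.float64(250.5))]
slope deg 3.051143750479962 y@.70 0.234041511222288 y@.6 0.22871122123232845 0.0003536393822183919
slope deg 2.8255463897524535 y@.70 0.21216364918071903 y@.6 0.20722813874758797 0.0003557660633103305
seat [0.6997 0.2217 0.05  ] stop top edge front [0.7003 0.2191 0.1   ]
baseL 3.4712466033508433 0.2691315895430785 0.00019099147519112321
barL 3.224583485175484 0.2330014957831356 0.0003106307760415266
barR 2.85132199849577 0.21042641531681852 9.438406881859246e-05
hand heel [0.6336 0.2013 0.2   ] [[ 1.     -0.0011 -0.0001]
 [-0.0011 -1.     -0.0001]
 [-0.0001  0.0001 -1.    ]]
pad top view [0.4751 0.2083 0.083 ] jaw handle [0.4433 0.196  0.102 ]
```

step_arm(
  increments=[
    {"x": 0.03,"y": -0.01,"z": 0.01,"wx": 0,"wy": 0,"wz": -0.004,"hand": -1},
    {"x": 0.06,"y": -0.02,"z": 0.03,"wx": 0,"wy": 0,"wz": -0.0083,"hand": -1},
    {"x": 0.076,"y": -0.0233,"z": 0.06,"wx": 0,"wy": 0,"wz": -0.0083,"hand": -1},
    {"x": 0.076,"y": -0.0233,"z": 0.1,"wx": 0,"wy": 0,"wz": -0.0083,"hand": -1},
    {"x": 0.076,"y": -0.0233,"z": 0.14,"wx": 0,"wy": 0,"wz": -0.0083,"hand": -1},
    {"x": 0.076,"y": -0.0233,"z": 0.165,"wx": 0,"wy": 0,"wz": -0.0083,"hand": -1},
    {"x": 0.076,"y": -0.0233,"z": 0.165,"wx": 0,"wy": 0,"wz": -0.0083,"hand": -1},
    {"x": 0.076,"y": -0.0233,"z": 0.165,"wx": 0,"wy": 0,"wz": -0.0083,"hand": -1},
    {"x": 0.076,"y": -0.0233,"z": 0.165,"wx": 0,"wy": 0,"wz": -0.0083,"hand": -1},
  ],
)

```text
clock: 7.35
position: [0.6317, 0.2201, 0.2985]
orientation: [[0.999, 0.052, 0.003], [0.052, -0.999, 0.001], [0.003, -0.001, -1.0]]
contact_force: [0.6, -0.1, -2.0]
grip_width: 0.0335
finger_force: 31.6
```

Run:
```python
from w import *
look("w4",[("gauge_seat",.05),("long_last_heel",.065)],0)
w=cv2.imread("pics/w4.png")
s=eyes.read_camera("scene"); cv2.imwrite("pics/s4.png",s)
cv2.imwrite("pics/e.png",np.hstack([cv2.resize(w[0:300,106:406],(400,400),interpolation=3),cv2.resize(s[190:330,230:370],(400,400),interpolation=3)]))
```

```text
[0.6317 0.2202 0.2987] 3.0107724115560797 7.4 cam [[-0.3015  0.7099]
 [-0.0159  0.2249]
 [-0.9533  0.2686]]
gauge_seat [260.3 119.6] 0.85 [0.699  0.2219 0.05  ]
long_last_heel [255.6 124.2] 0.92 [0.6963 0.2254 0.065 ]
long_last_heel [114.4 328.3] 0.58 [0.5012 0.3492 0.065 ]
```

View pics/e.png

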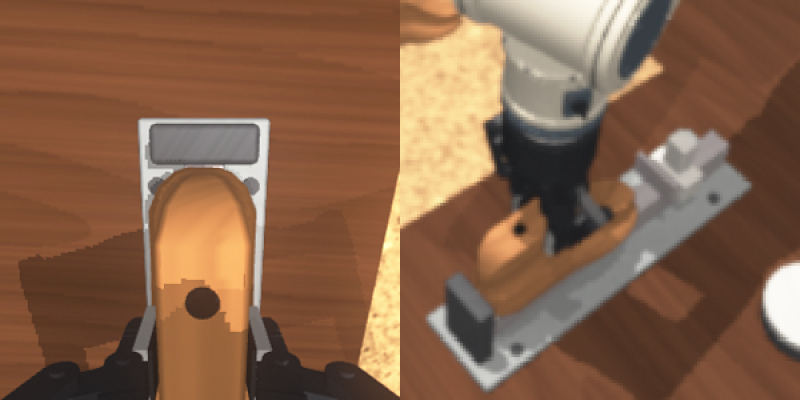

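The last hovers over the bar, centred to about 1 mm. Its heel edge is at crop (202,167) and the stop's front edge is at crop (204,163), so the gap is about 3 mm. I'll trim 1 mm sideways and 1 mm back, then lower slowly.

step_arm(
  increments=[
    {"x": -0.001,"y": 0.0013,"z": 0.004,"wx": 0,"wy": 0,"wz": 0,"hand": -1},
    {"x": -0.001,"y": 0.0013,"z": 0.008,"wx": 0,"wy": 0,"wz": 0,"hand": -1},
    {"x": -0.001,"y": 0.0013,"z": 0.012,"wx": 0,"wy": 0,"wz": 0,"hand": -1},
    {"x": -0.001,"y": 0.0013,"z": 0.015,"wx": 0,"wy": 0,"wz": 0,"hand": -1},
    {"x": -0.001,"y": 0.0013,"z": 0.018,"wx": 0,"wy": 0,"wz": 0,"hand": -1},
    {"x": -0.001,"y": 0.0013,"z": 0.018,"wx": 0,"wy": 0,"wz": 0,"hand": -1},
    {"x": -0.001,"y": 0.0013,"z": 0.018,"wx": 0,"wy": 0,"wz": 0,"hand": -1},
  ],
)

```text
clock: 8.25
position: [0.6302, 0.2191, 0.2822]
orientation: [[0.999, 0.053, -0.0], [0.053, -0.999, -0.0], [-0.0, 0.0, -1.0]]
contact_force: [0.6, 0.2, -2.6]
grip_width: 0.0337
finger_force: 31.6
```

step_arm(
  increments=[
    {"x": 0,"y": 0,"z": 0.001,"wx": 0,"wy": 0,"wz": 0,"hand": -1},
    {"x": 0,"y": 0,"z": 0.002,"wx": 0,"wy": 0,"wz": 0,"hand": -1},
    {"x": 0,"y": 0,"z": 0.002,"wx": 0,"wy": 0,"wz": 0,"hand": -1},
    {"x": 0,"y": 0,"z": 0.002,"wx": 0,"wy": 0,"wz": 0,"hand": -1},
  ],
)

```text
clock: 8.65
position: [0.6302, 0.2191, 0.2807]
orientation: [[0.999, 0.053, 0.0], [0.053, -0.999, 0.0], [0.0, -0.0, -1.0]]
contact_force: [0.3, -0.4, -2.8]
grip_width: 0.0336
finger_force: 31.6
```

step_arm(
  increments=[
    {"x": 0,"y": 0,"z": 0.001,"wx": 0,"wy": 0,"wz": 0,"hand": -1},
    {"x": 0,"y": 0,"z": 0.0015,"wx": 0,"wy": 0,"wz": 0,"hand": -1},
    {"x": 0,"y": 0,"z": 0.0015,"wx": 0,"wy": 0,"wz": 0,"hand": -1},
    {"x": 0,"y": 0,"z": 0.0015,"wx": 0,"wy": 0,"wz": 0,"hand": -1},
  ],
)

```text
clock: 9.05
position: [0.6302, 0.2192, 0.2799]
orientation: [[0.999, 0.053, 0.0], [0.053, -0.999, 0.0], [0.0, -0.0, -1.0]]
contact_force: [-1.6, -0.6, 2.6]
grip_width: 0.0338
finger_force: 32.2
```

Contact at z=0.280, as expected. Release, then retreat upward.

step_arm(
  increments=[
    {"x": 0,"y": 0,"z": 0,"wx": 0,"wy": 0,"wz": 0,"hand": -0.05},
    {"x": 0,"y": 0,"z": 0,"wx": 0,"wy": 0,"wz": 0,"hand": 0.2},
    {"x": 0,"y": 0,"z": 0,"wx": 0,"wy": 0,"wz": 0,"hand": 1},
    {"x": 0,"y": 0,"z": 0,"wx": 0,"wy": 0,"wz": 0,"hand": 1},
    {"x": 0,"y": 0,"z": 0,"wx": 0,"wy": 0,"wz": 0,"hand": 1},
    {"x": 0,"y": 0,"z": 0,"wx": 0,"wy": 0,"wz": 0,"hand": 1},
    {"x": 0,"y": 0,"z": 0,"wx": 0,"wy": 0,"wz": 0,"hand": 1},
  ],
)

```text
clock: 9.75
position: [0.6302, 0.2191, 0.2795]
orientation: [[0.999, 0.053, 0.0], [0.053, -0.999, 0.0], [0.0, -0.0, -1.0]]
contact_force: [1.1, 0.3, -0.1]
grip_width: 0.0857
finger_force: 0.0
```

step_arm(
  increments=[
    {"x": 0,"y": 0,"z": -0.02,"wx": 0,"wy": 0,"wz": 0,"hand": 1},
    {"x": 0,"y": 0,"z": -0.06,"wx": 0,"wy": 0,"wz": 0,"hand": 1},
    {"x": 0,"y": 0,"z": -0.12,"wx": 0,"wy": 0,"wz": 0,"hand": 1},
    {"x": -0.04,"y": 0,"z": -0.15,"wx": 0,"wy": 0,"wz": 0,"hand": 1},
    {"x": -0.1,"y": 0,"z": -0.15,"wx": 0,"wy": 0,"wz": 0,"hand": 1},
    {"x": -0.16,"y": 0,"z": -0.15,"wx": 0,"wy": 0,"wz": 0,"hand": 1},
    {"x": -0.22,"y": 0,"z": -0.15,"wx": 0,"wy": 0,"wz": 0,"hand": 1},
    {"x": -0.26,"y": 0,"z": -0.15,"wx": 0,"wy": 0,"wz": 0,"hand": 1},
    {"x": -0.26,"y": 0,"z": -0.15,"wx": 0,"wy": 0,"wz": 0,"hand": 1},
    {"x": -0.26,"y": 0,"z": -0.15,"wx": 0,"wy": 0,"wz": 0,"hand": 1},
  ],
)

```text
clock: 10.75
position: [0.4225, 0.2084, 0.401]
orientation: [[0.999, 0.054, 0.003], [0.054, -0.999, 0.001], [0.003, -0.001, -1.0]]
contact_force: [0.7, 0.5, -0.0]
grip_width: 0.0852
finger_force: 0.0
```

Run:
```python
from w import *
look("w5",[("jaw_handle",.087),("pad_face",.05),("long_last",.05),("gauge_seat",.05),("long_last_heel",.05)],0)
w=cv2.imread("pics/w5.png")
s=eyes.read_camera("scene"); cv2.imwrite("pics/s5.png",s)
cv2.imwrite("pics/f.png",np.hstack([cv2.resize(w[0:300,136:376],(400,500),interpolation=3),cv2.resize(s[190:330,230:370],(400,500),interpolation=3)]))
```

```text
[0.4233 0.2084 0.4008] 3.0435855045253533 10.8 cam [[-0.3016  0.5006]
 [-0.0161  0.2132]
 [-0.9533  0.371 ]]
jaw_handle [257.2 156.7] 0.56 [0.4481 0.2104 0.087 ]
jaw_handle [129.1 145.8] 0.23 [0.4523 0.3456 0.087 ]
pad_face [258.2 116.5] 0.77 [0.488  0.2115 0.05  ]
```

View pics/f.png

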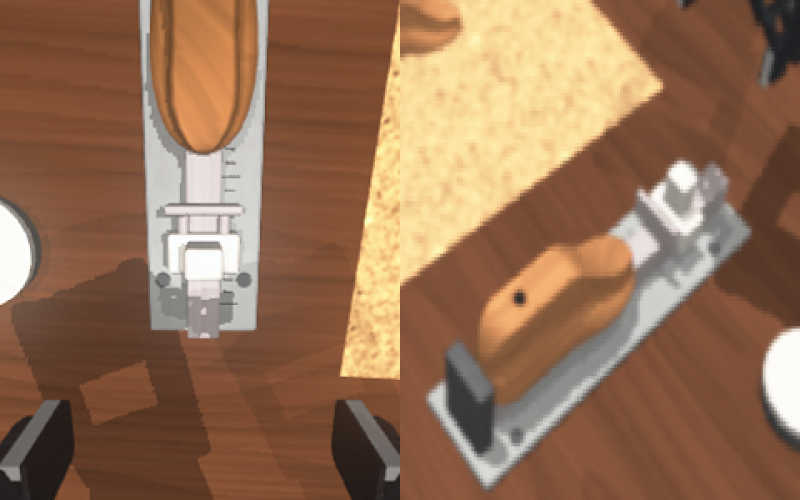

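The last stands on the bar, toe at crop (205,153). The jaw pad is at crop (203,210) and the handle at crop (203,262). I'll shut the fingers behind the handle and push.

step_arm(
  increments=[
    {"x": -0.025,"y": 0,"z": 0,"wx": 0,"wy": 0,"wz": 0,"hand": -1},
    {"x": -0.025,"y": 0,"z": 0.02,"wx": 0,"wy": 0,"wz": 0,"hand": -1},
    {"x": -0.025,"y": 0,"z": 0.06,"wx": 0,"wy": 0,"wz": 0,"hand": -1},
    {"x": -0.025,"y": 0,"z": 0.1,"wx": 0,"wy": 0,"wz": 0,"hand": -1},
    {"x": -0.025,"y": 0,"z": 0.14,"wx": 0,"wy": 0,"wz": 0,"hand": -1},
    {"x": -0.025,"y": 0,"z": 0.172,"wx": 0,"wy": 0,"wz": 0,"hand": -1},
    {"x": -0.025,"y": 0,"z": 0.172,"wx": 0,"wy": 0,"wz": 0,"hand": -1},
    {"x": -0.025,"y": 0,"z": 0.172,"wx": 0,"wy": 0,"wz": 0,"hand": -1},
    {"x": -0.025,"y": 0,"z": 0.172,"wx": 0,"wy": 0,"wz": 0,"hand": -1},
  ],
)

```text
clock: 12.0
position: [0.4032, 0.2073, 0.263]
orientation: [[0.999, 0.053, 0.002], [0.053, -0.999, 0.001], [0.002, -0.001, -1.0]]
contact_force: [0.1, -0.0, -0.4]
grip_width: -0.0001
finger_force: 0.0
```

step_arm(
  increments=[
    {"x": 0.008,"y": 0,"z": 0,"wx": 0,"wy": 0,"wz": 0,"hand": -1},
    {"x": 0.016,"y": 0,"z": 0,"wx": 0,"wy": 0,"wz": 0,"hand": -1},
    {"x": 0.02,"y": 0,"z": 0,"wx": 0,"wy": 0,"wz": 0,"hand": -1},
    {"x": 0.024,"y": 0,"z": 0,"wx": 0,"wy": 0,"wz": 0,"hand": -1},
    {"x": 0.028,"y": 0,"z": 0,"wx": 0,"wy": 0,"wz": 0,"hand": -1},
    {"x": 0.032,"y": 0,"z": 0,"wx": 0,"wy": 0,"wz": 0,"hand": -1},
    {"x": 0.036,"y": 0,"z": 0,"wx": 0,"wy": 0,"wz": 0,"hand": -1},
  ],
)

```text
clock: 12.7
position: [0.4301, 0.2083, 0.2616]
orientation: [[0.999, 0.052, -0.005], [0.052, -0.999, -0.001], [-0.005, 0.001, -1.0]]
contact_force: [-9.4, 2.1, 5.3]
grip_width: -0.0
finger_force: 4.1
```

step_arm(
  increments=[
    {"x": 0.003,"y": 0,"z": 0,"wx": 0,"wy": 0,"wz": 0,"hand": -1},
    {"x": 0.006,"y": 0,"z": 0,"wx": 0,"wy": 0,"wz": 0,"hand": -1},
    {"x": 0.009,"y": 0,"z": 0,"wx": 0,"wy": 0,"wz": 0,"hand": -1},
    {"x": 0.012,"y": 0,"z": 0,"wx": 0,"wy": 0,"wz": 0,"hand": -1},
    {"x": 0.015,"y": 0,"z": 0,"wx": 0,"wy": 0,"wz": 0,"hand": -1},
    {"x": 0.018,"y": 0,"z": 0,"wx": 0,"wy": 0,"wz": 0,"hand": -1},
    {"x": 0.018,"y": 0,"z": 0,"wx": 0,"wy": 0,"wz": 0,"hand": -1},
  ],
)

```text
clock: 13.4
position: [0.4444, 0.2091, 0.2615]
orientation: [[0.999, 0.053, -0.005], [0.053, -0.999, -0.001], [-0.005, 0.001, -1.0]]
contact_force: [-6.1, -0.3, 4.6]
grip_width: 0.0001
finger_force: 3.3
```

Run:
```python
from w import *
s=get_state();print({k:np.round(s[k],4).tolist() for k in("clock","position","contact_force","wrist_torque")})
look("w6",[("jaw_handle",.087),("pad_face",.05)],0)
eyes.read_camera("scene")
for n in("jaw_handle","pad_face"): print(n,[(r["xy"],r["confidence"]) for r in finder.tip_of(n,"scene")][:2])
```

```text
{'clock': 13.4, 'position': [0.4444, 0.2091, 0.2615], 'contact_force': [-6.1392, -0.3321, 4.5739], 'wrist_torque': [0.0784, 1.066, 0.0223]}
[0.4444 0.2091 0.2615] 3.019785398378557 13.45 cam [[-0.3084  0.5223]
 [-0.0182  0.2138]
 [-0.9511  0.231 ]]
jaw_handle [254.3 211.4] 0.63 [0.4627 0.212  0.087 ]
pad_face [254.8 136.9] 0.86 [0.5007 0.2139 0.05  ]
jaw_handle [([323.4, 241.2], 0.65)]
pad_face [([312.3, 261.7], 0.58)]
```

step_arm(
  increments=[
    {"x": 0.004,"y": 0,"z": 0,"wx": 0,"wy": 0,"wz": 0,"hand": -1},
    {"x": 0.008,"y": 0,"z": 0,"wx": 0,"wy": 0,"wz": 0,"hand": -1},
    {"x": 0.011,"y": 0,"z": 0,"wx": 0,"wy": 0,"wz": 0,"hand": -1},
    {"x": 0.014,"y": 0,"z": 0,"wx": 0,"wy": 0,"wz": 0,"hand": -1},
    {"x": 0.017,"y": 0,"z": 0,"wx": 0,"wy": 0,"wz": 0,"hand": -1},
    {"x": 0.02,"y": 0,"z": 0,"wx": 0,"wy": 0,"wz": 0,"hand": -1},
    {"x": 0.023,"y": 0,"z": 0,"wx": 0,"wy": 0,"wz": 0,"hand": -1},
    {"x": 0.023,"y": 0,"z": 0,"wx": 0,"wy": 0,"wz": 0,"hand": -1},
  ],
)

```text
clock: 14.5
position: [0.4626, 0.21, 0.2614]
orientation: [[0.999, 0.053, -0.005], [0.053, -0.999, -0.002], [-0.005, 0.001, -1.0]]
contact_force: [-7.1, 0.3, 5.2]
grip_width: 0.0
finger_force: 3.7
```

step_arm(
  increments=[
    {"x": 0.002,"y": 0,"z": 0,"wx": 0,"wy": 0,"wz": 0,"hand": -1},
    {"x": 0.004,"y": 0,"z": 0,"wx": 0,"wy": 0,"wz": 0,"hand": -1},
    {"x": 0.005,"y": 0,"z": 0,"wx": 0,"wy": 0,"wz": 0,"hand": -1},
    {"x": 0.005,"y": 0,"z": 0,"wx": 0,"wy": 0,"wz": 0,"hand": -1},
  ],
)

```text
clock: 14.9
position: [0.4662, 0.2102, 0.2614]
orientation: [[0.999, 0.053, -0.006], [0.053, -0.999, -0.002], [-0.006, 0.001, -1.0]]
contact_force: [-7.7, 0.9, 6.5]
grip_width: 0.0001
finger_force: 4.4
```

step_arm(
  increments=[
    {"x": 0.002,"y": 0,"z": 0,"wx": 0,"wy": 0,"wz": 0,"hand": -1},
    {"x": 0.004,"y": 0,"z": 0,"wx": 0,"wy": 0,"wz": 0,"hand": -1},
    {"x": 0.004,"y": 0,"z": 0,"wx": 0,"wy": 0,"wz": 0,"hand": -1},
  ],
)

```text
clock: 15.2
position: [0.4694, 0.2104, 0.2613]
orientation: [[0.999, 0.053, -0.006], [0.053, -0.999, -0.002], [-0.006, 0.001, -1.0]]
contact_force: [-9.9, 0.6, 6.1]
grip_width: -0.0
finger_force: 4.5
```

Run:
```python
from w import *
look("w7",[("jaw_handle",.087),("pad_face",.05),("long_last_heel",.05)],0)
s=eyes.read_camera("scene"); cv2.imwrite("pics/s7.png",s); w=cv2.imread("pics/w7.png")
cv2.imwrite("pics/g.png",np.hstack([cv2.resize(w[0:300,136:376],(400,500),interpolation=3),cv2.resize(s[190:330,230:370],(400,500),interpolation=3)]))
```

```text
[0.4693 0.2104 0.2613] 3.0179735717732545 15.25 cam [[-0.31    0.5472]
 [-0.0186  0.2151]
 [-0.9506  0.2307]]
jaw_handle [255.4 210.7] 0.91 [0.4879 0.2126 0.087 ]
pad_face [254.  144.4] 0.81 [0.5203 0.2154 0.05  ]
```

View pics/g.png

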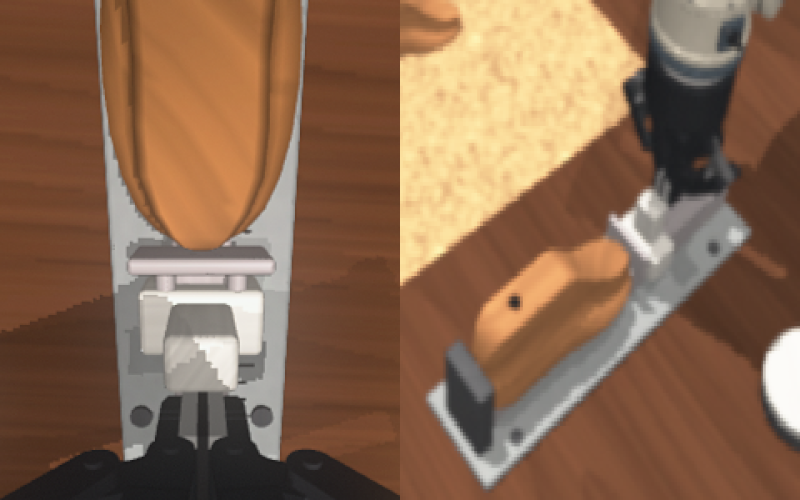

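The pad at crop (202,262) touches the toe at (203,248). Next I'll measure the pad compression against the earlier frame, since the camera is fixed relative to the jaw.

```bash
cat > pr.py <<'E'
from w import *
def pad(tag):
    g=cv2.cvtColor(cv2.imread(f"pics/{tag}.png"),cv2.COLOR_BGR2GRAY); return g.astype(np.float32)
def shift(a,b,box,rng=30):
    r0,r1,c0,c1=box; T=a[r0:r1,c0:c1].astype(np.uint8); S=b[r0-5:r1+rng,c0-4:c1+4].astype(np.uint8)
    m=cv2.matchTemplate(S,T,cv2.TM_CCOEFF_NORMED); _,v,_,l=cv2.minMaxLoc(m); return l[1]-5,l[0]-4,round(v,2)
def mm(tag,r):
    c={k:v for k,v in np.load(tag+".npz").items()}; return atz("w",(256,r),.083,c)[0]
E
python3 - <<'E'
from pr import *
a,b=pad("w6"),pad("w7")
for c in(222,228,290,295): print(c,[int(v) for v in a[125:185:2,c]],[int(v) for v in b[125:185:2,c]])
print("mm/px",mm("w7",150)-mm("w7",160))
for bx in((138,165,214,236),(138,165,276,298)): print(shift(a,b,bx))
E
```

```text
222 [178, 178, 179, 179, 179, 179, 179, 169, 122, 96, 100, 99, 159, 205, 211, 199, 182, 162, 185, 172, 132, 132, 128, 116, 124, 193, 216, 190, 188, 180] [115, 103, 97, 124, 183, 180, 180, 180, 183, 127, 132, 114, 98, 99, 100, 142, 201, 219, 207, 188, 113, 130, 126, 118, 124, 215, 177, 192, 192, 185]
228 [180, 179, 178, 179, 178, 178, 180, 170, 124, 98, 98, 100, 160, 205, 210, 202, 183, 117, 128, 129, 120, 111, 112, 124, 133, 203, 181, 196, 194, 186] [99, 87, 81, 106, 99, 93, 126, 185, 184, 143, 132, 115, 98, 101, 100, 141, 202, 219, 207, 189, 101, 115, 120, 122, 132, 221, 181, 199, 196, 191]
290 [183, 182, 183, 169, 97, 187, 186, 167, 157, 100, 103, 102, 164, 216, 220, 206, 170, 165, 186, 168, 169, 167, 136, 124, 124, 216, 238, 246, 245, 245] [124, 109, 100, 165, 185, 183, 183, 185, 187, 169, 170, 138, 102, 104, 102, 149, 210, 228, 212, 182, 142, 169, 138, 125, 135, 217, 239, 247, 247, 246]
295 [182, 184, 184, 183, 185, 184, 186, 182, 169, 138, 101, 102, 163, 216, 222, 207, 171, 165, 186, 186, 183, 178, 188, 189, 168, 169, 165, 157, 171, 171] [164, 188, 185, 185, 185, 183, 183, 186, 186, 167, 167, 170, 138, 99, 104, 136, 212, 229, 214, 180, 155, 192, 192, 192, 185, 171, 172, 171, 171, 170]
mm/px 0.0055765179363125306
(6, -1, 0.91)
(6, 0, 0.95)
```

Pad pressed about 3.4 mm. I'll push 4 mm more; if the press rises by the same amount, the heel is home.

step_arm(
  increments=[
    {"x": 0.001,"y": 0,"z": 0,"wx": 0,"wy": 0,"wz": 0,"hand": -1},
    {"x": 0.002,"y": 0,"z": 0,"wx": 0,"wy": 0,"wz": 0,"hand": -1},
    {"x": 0.003,"y": 0,"z": 0,"wx": 0,"wy": 0,"wz": 0,"hand": -1},
    {"x": 0.004,"y": 0,"z": 0,"wx": 0,"wy": 0,"wz": 0,"hand": -1},
    {"x": 0.005,"y": 0,"z": 0,"wx": 0,"wy": 0,"wz": 0,"hand": -1},
    {"x": 0.005,"y": 0,"z": 0,"wx": 0,"wy": 0,"wz": 0,"hand": -1},
    {"x": 0.005,"y": 0,"z": 0,"wx": 0,"wy": 0,"wz": 0,"hand": -1},
  ],
)

```text
clock: 16.15
position: [0.4728, 0.2105, 0.2613]
orientation: [[0.999, 0.053, -0.007], [0.053, -0.999, -0.002], [-0.008, 0.002, -1.0]]
contact_force: [-11.9, 1.2, 8.8]
grip_width: 0.0002
finger_force: 5.7
```

Run:
```python
from pr import *
look("w8",[("jaw_handle",.087),("pad_face",.05)],0)
a,b=pad("w6"),pad("w8")
for bx in((138,165,214,236),(138,165,276,298)): print(shift(a,b,bx))
print([int(v) for v in b[155:185:2,228]])
```

```text
[0.4729 0.2106 0.2613] 3.0178845045490807 16.2 cam [[-0.3111  0.5507]
 [-0.0188  0.2152]
 [-0.9502  0.2306]]
jaw_handle [256.4 209.7] 0.9 [0.4918 0.2122 0.087 ]
pad_face [254.2 148.1] 0.73 [0.5211 0.2153 0.05  ]
(12, 0, 0.81)
(12, 0, 0.88)
[99, 100, 99, 153, 205, 216, 205, 189, 108, 132, 203, 185, 199, 197, 192]
```

Press rose 3.4 mm for 3.5 mm of travel, so the heel is home, with about 6.8 mm of press. Back off and check.

step_arm(
  increments=[
    {"x": -0.004,"y": 0,"z": 0,"wx": 0,"wy": 0,"wz": 0,"hand": -1},
    {"x": -0.015,"y": 0,"z": 0,"wx": 0,"wy": 0,"wz": 0,"hand": -1},
    {"x": -0.04,"y": 0,"z": 0,"wx": 0,"wy": 0,"wz": 0,"hand": -1},
    {"x": -0.045,"y": 0,"z": -0.03,"wx": 0,"wy": 0,"wz": 0,"hand": -1},
    {"x": -0.045,"y": 0,"z": -0.08,"wx": 0,"wy": 0,"wz": 0,"hand": -1},
    {"x": -0.045,"y": 0,"z": -0.13,"wx": 0,"wy": 0,"wz": 0,"hand": -1},
    {"x": -0.045,"y": 0,"z": -0.16,"wx": 0,"wy": 0,"wz": 0,"hand": -1},
    {"x": -0.045,"y": 0,"z": -0.16,"wx": 0,"wy": 0,"wz": 0,"hand": -1},
    {"x": -0.045,"y": 0,"z": -0.16,"wx": 0,"wy": 0,"wz": 0,"hand": -1},
  ],
)

```text
clock: 17.2
position: [0.4389, 0.2089, 0.39]
orientation: [[0.999, 0.053, 0.001], [0.053, -0.999, 0.0], [0.001, -0.0, -1.0]]
contact_force: [-0.4, -0.4, -0.4]
grip_width: -0.0001
finger_force: 0.0
```

Run:
```python
from pr import *
look("w9",[("jaw_handle",.087),("pad_face",.05)],0)
s=eyes.read_camera("scene"); w=cv2.imread("pics/w9.png")
cv2.imwrite("pics/i.png",np.hstack([cv2.resize(w[0:180,190:334],(400,500),interpolation=3),cv2.resize(s[190:330,230:370],(400,500),interpolation=3)]))
```

```text
[0.4387 0.2088 0.3891] 3.0323094568379902 17.25 cam [[-0.3031  0.517 ]
 [-0.0165  0.2137]
 [-0.9528  0.36  ]]
jaw_handle [255.2 129.4] 0.71 [0.4933 0.2143 0.087 ]
pad_face [253.4 100.8] 0.53 [0.5206 0.218  0.05  ]
```

View pics/i.png

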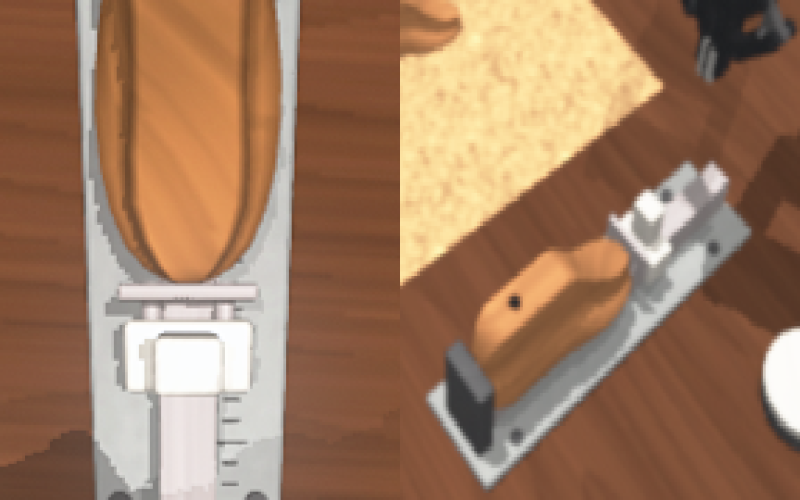

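The toe at crop (188,282) rests on the pad, which stays pressed: handle to pad face is about 27 mm, against 34 mm unpressed. The last sits on the bar against the stop and the arm is clear.

```bash
python3 -c "
from bench import ctrl; print(ctrl.finish_job())"
```

```text
the job is handed in; nothing more can be done
None
```

The long last is on the gauge, sole down and centred with its heel home against the stop; the jaw is at the toe with its pad pressed in about 7 mm, the arm is clear, and the job was handed in at about 17 s.

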